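# Swap the faulty housing in the checking fixture and index the good one

### The arm

A 7-joint arm with a two-finger parallel gripper is mounted at the origin on the work surface. World frame = base frame: x ahead of the robot, y to its left, z up, the work surface at z = 0. Lengths are in m, angles in rad, forces in N, time in s.
With the tool pointing down it reaches from about 0.35 to 0.9 m from the base axis. Payload 19.9 kg.
Tool frame: the origin (TCP) lies between the finger pads; the fingertips stand 19 mm ahead of it and the grasp point (between the pads) is the TCP; z points along the fingers, y is the direction in which the jaws open and shut (so a half turn about z gives the same grasp; the last joint's range is limited). The gripper opens to 94 mm and grips with 3 to 60 N. Pads are 16 mm wide; open, the fingers measure 119 mm over their backs; the gripper's body (75 mm by 177 mm) begins 78 mm behind the grasp point.
Start: joints at [1.272, 0.417, -0.01, 1.614, 0.005, 1.111, -0.053], TCP at [0.159, -0.604, 0.185] pointing down, gripper open.
Joint ranges: [-2.81, 2.81], [-0.39, 2.02], [-1.27, 1.25], [0.06, 2.57], [-1.19, 4.33], [0.19, 2], [-2.82, 2.82]. Speed limits (rad/s): [1.89, 1.89, 2.39, 2.39, 3.01, 3.01, 3.01].

### API

Orientations are given as a 3x3 rotation matrix whose columns are the frame's x, y, z axes.
In Python, from rig import robot gives the robot as it stands. Calls block until the motion is done:
- robot.move_ptp(position, orientation): joint-space move of the TCP to a pose.
- robot.move_linear(position, velocity=0.15, frame=None, threshold=None): straight line of the TCP; frame=None keeps the orientation; velocity is the mean speed in m/s. With threshold (N) it stops when the force on the tool has changed by that much, and returns True; else False.
- robot.goto_joints(angles): joint-space move.
- robot.gripper_to(opening): finger opening in m; the grip force is fixed at half the most; returns when the fingers have stopped.
- robot.pause(seconds).
- robot.ik(position, orientation): joint angles nearest the present ones, or None.
- robot.get_state(): the state.
- robot.grab_frame(name): name is "scene" or "side" or "wrist"; returns the picture (420x560x3 uint8, red, green, blue); there is no depth.
- robot.camera_info(name): a dict with "fx", "fy", "cx", "cy" (pixels), "rvec" (rotation vector, rad) and "tvec" (3), from world to camera coordinates, as OpenCV has them. Camera axes: x right, y down, z forward; pixel columns grow to the right and rows downward; lengths in m; the calibration is good to about 2 mm. A picture is of the moment at which its call begins: read the wrist's pose just before it. camera_info takes no time and is no camera call; for the wrist camera it gives the pose at the moment of the call.
A pose or a line that the arm cannot do raises robot.PlanningError and nothing moves.
- robot.sign_off(): hands the job in, once; it reports no verdict.
The state is a dict: "time": time; "qpos": joint angles; "joint_vel": joint speeds; "effort": joint torques, N m; "ee_pos": TCP position; "tool_rot": TCP orientation; "force": force on the tool from outside, world axes, zero at the start; "moment": the same for the moment, N m; "opening": finger opening in m.
Only numpy, scipy, OpenCV 4.12 (cv2) and the standard library are available. Lean on these libraries where they do the work, as an engineer would, in place of code of your own. Each camera call takes 0.05 s, during which the arm holds its last target. There are 200 camera calls.

### The job

The fixture holds a faulty housing that has no lug: swing the keeper bar clear of it and stand the faulty housing upright in the blue tray. Then put the good housing, the one with the lug, fully down in the nest with its lug pointing straight at the tip of the index wedge, and swing the keeper bar back over it, all the way to its closed stop. Leave the jar, the flange and the screwdriver where they are.

Things in the scene. Friction and masses are not known exactly. Their poses are not given: they have to be found in the camera images.
- fixture: fixed dark steel base plate, 170 (x) by 220 (y) mm, 12 mm thick, on the bench; origin on its underside directly below the nest centre; the plate runs from y = -98 to +122 mm and x = -85 to +85 mm of this frame; z up
- nest (a point): centre of the nest: a flat seat on the plate's upper face, 12 mm above the bench, with a steel rim round it (inside diameter 52, outside 70, 4 mm high)
- keeper (a joint): steel keeper bar swinging level about an upright hinge; 0 rad = closed stop, bar across the nest along the fixture's -y; grows counter-clockwise from above (pin end towards the fixture's +x) to 2.0; starts nearly closed, stays where left, clear of the nest for gripping from about 1.3. Bar 18 mm wide, 8 thick, underside 71 mm above the bench, 3 mm over a seated housing
- keeper_hinge (a point): point on the keeper's hinge axis, at the height of the bar's underside (71 mm above the bench), 90 mm from the nest centre along the fixture's +y; hinge post 20 mm in diameter, its cap 26 mm and up to 87 mm above the bench
- keeper_pin (a point): grip point on the keeper's handle: upright black pin, 14 mm in diameter, standing 40 mm up from the top of the bar (79 to 119 mm above the bench), 145 mm from the hinge axis; this point lies on its axis 104 mm above the bench and moves with the bar
- index: small steel wedge fixed on the fixture plate outside the rim, at a different place round the nest each time; this frame's origin is the nest centre on the plate's upper face, its +x points from there level to the wedge, z up. Wedge 45 to 68 mm from the nest centre, 16 mm wide, 14 mm high, pointed end towards the nest
- index_tip (a point): the wedge's pointed end, 45 mm from the nest centre, 7 mm above the plate
- housing: good housing, loose: aluminium drum 44 mm in diameter, 56 mm high, standing on the bench, 160 g, with a black bore mark on top and one lug on its side; origin at the centre of its underside, z up along the drum's axis, +x towards the lug. Lug 10 mm wide, reaching to 37 mm from the axis, 9 to 19 mm above the underside
- lug_tip (a point): middle of the lug's outer end, 37 mm from the drum's axis, 14 mm above the underside
- faulty: faulty housing, loose: the same drum, 44 mm in diameter and 56 mm high, but without a lug; starts in the nest under the keeper bar; origin at the centre of its underside, z up
- tray: open blue plastic tray, does not move, 170 (x) by 150 (y) mm outside, 40 mm high, walls and floor 4 mm; origin at the centre of its underside; to one side of the fixture or the other
- flange: bystander: aluminium flange disc, 60 mm in diameter, 20 mm high, origin under its centre
- jar: bystander: jar with black cap, 56 mm in diameter, 75 mm high, origin under its centre
- driver: bystander: screwdriver lying on the bench beyond the fixture, about 200 mm long, origin under its middle
Not all that is in view belongs to the job. What is shaped like the housing but green or turquoise is not meant.

How it is judged:
On the way, in this order (a step that is already met when the one before it is completed fails the run):
1. the keeper bar is swung clear of the faulty housing (0.6 rad or more) (value of joint keeper above 0.6 rad), for 0.2 s.
2. the faulty housing stands upright in the tray, let go (x of faulty in the frame of tray between -0.075 and 0.075 m and y of faulty in the frame of tray between -0.065 and 0.065 m and z of faulty in the frame of tray between 0 and 0.012 m and angle between faulty's own z axis and vertical below 0.15 rad and contact force between the fingers and faulty below 0.1 N), for 0.2 s.
3. the good housing is fully down in the nest, its lug pointing at the index wedge, let go (horizontal distance between housing and nest below 0.0055 m and z of housing in the frame of nest between -0.003 and 0.0025 m and angle between housing's own z axis and vertical below 0.08 rad and angle between the x axis of housing and the x axis of index, either way round below 0.12 rad and horizontal distance between lug_tip and index_tip below 0.02 m and contact force between the fingers and housing below 0.1 N), for 0.2 s.
4. the keeper bar is back at its closed stop over the good housing (value of joint keeper below 0.08 rad), for 0.2 s.
At the end, for the whole second after the job is handed in: Faulty housing upright on the tray floor (0.15 rad); good housing down in the nest (5.5 mm of centre, 2.5 mm of floor, 0.08 rad of upright), lug at the index wedge within 0.12 rad and its end within 20 mm of the tip; keeper closed (under 0.08 rad); all at rest (x of faulty in the frame of tray between -0.075 and 0.075 m and y of faulty in the frame of tray between -0.065 and 0.065 m and z of faulty in the frame of tray between 0 and 0.012 m and angle between faulty's own z axis and vertical below 0.15 rad and horizontal distance between housing and nest below 0.0055 m and z of housing in the frame of nest between -0.003 and 0.0025 m and angle between housing's own z axis and vertical below 0.08 rad and angle between the x axis of housing and the x axis of index, either way round below 0.12 rad and horizontal distance between lug_tip and index_tip below 0.02 m and value of joint keeper below 0.08 rad and velocity of joint keeper between -0.05 and 0.05 rad/s and linear speed of each of housing, faulty below 0.02 m/s and angular speed of each of housing, faulty below 0.15 rad/s); the robot touches nothing.
It fails at once if the flange is pushed away (more than 30 mm) (distance of flange from where it was at the start of the episode above 0.03 m).
It fails at once if the jar is pushed away (more than 30 mm) (distance of jar from where it was at the start of the episode above 0.03 m).
It fails at once if the screwdriver is pushed away (more than 30 mm) (distance of driver from where it was at the start of the episode above 0.03 m).
It also fails if it takes over 72 s, if anything falls off the work surface, if the arm or the gripper's body presses on something with over 40 N, if the wrist force passes 120 N, or if a joint passes its speed limit or range.

## Working session

There is one attempt and no reset: what is moved stays moved. The work goes in short steps, each a Python script; the robot and the scene stay as the last script left them, time stands still between calls to the robot, and variables do not carry over. Pictures are saved under pics/ and viewed, about 8 in all and at most 12, crops included, and the job is handed in when it is done.

```bash
ls && mkdir -p pics && python3 - <<'E'
from rig import robot
import cv2,numpy as np
a=robot.grab_frame("scene");b=robot.grab_frame("side")
for n,i in (("scene0",a),("side0",b)): cv2.imwrite(f"pics/{n}.png",i[:,:,::-1])
for n in("scene","side","wrist"):print(n,robot.camera_info(n))
print(robot.get_state())
E
```

```text
pics
scene {'fx': 463.1728064582166, 'fy': 463.1728064582166, 'cx': 273.19418831373576, 'cy': 207.10964748295956, 'rvec': array([ 1.18841528,  2.08405453, -1.13776369]), 'tvec': array([ 0.27845062, -0.15692758,  1.47146835])}
side {'fx': 421.107885483723, 'fy': 421.107885483723, 'cx': 280.267278284165, 'cy': 210.07281652946327, 'rvec': array([ 0.68044998, -2.70776592,  1.02907961]), 'tvec': array([0.49803368, 0.2431168 , 0.9949562 ])}
wrist {'fx': 363.4576556848793, 'fy': 363.4576556848793, 'cx': 278.5878441148337, 'cy': 208.82249358829728, 'rvec': array([-2.32073388,  1.78670303,  0.23378968]), 'tvec': array([-0.625446  , -0.02676089,  0.39244347])}
{'time': 0.1, 'qpos': array([ 1.27245908,  0.41788127, -0.01034034,  1.61408864,  0.00469361,
        1.11068791, -0.05304613]), 'joint_vel': array([ 0.00202042, -0.0014151 , -0.00131693, -0.00330018,  0.00055498,
        0.00081996, -0.00030069]), 'effort': array([ 5.53958234e-04, -8.52586627e+01,  6.39014225e-01, -4.26695144e+01,
       -4.90019610e-02,  1.64116215e-02,  1.31856041e-06]), 'ee_pos': array([ 0.15868924, -0.60416274,  0.18441893]), 'tool_rot': array([[ 9.67199983e-01,  2.54015922e-01, -3.24118991e-04],
       [ 2.54016121e-01, -9.67199479e-01,  9.89247416e-04],
       [-6.22031246e-05, -1.03913153e-03, -9.99999458e-01]]), 'force': array([ 0.16220038,  0.38653089, -0.00452685]), 'moment': array([0.00491829, 0.01926258, 0.00492081]), 'opening': 0.09400130823298723}
```

View pics/scene0.png

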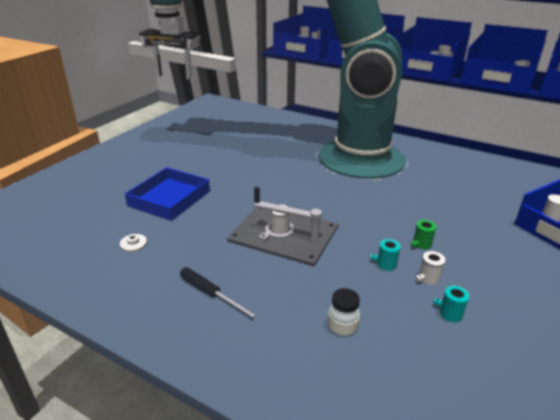

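View pics/side0.png

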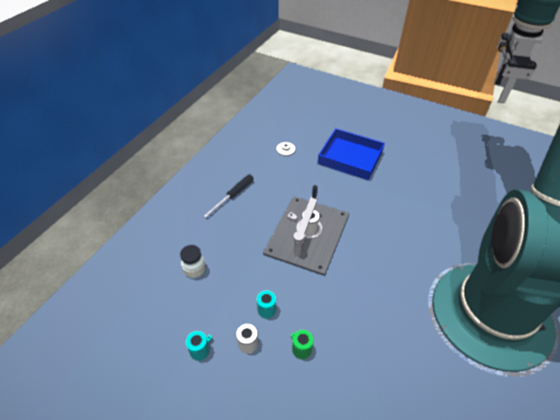

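Scene view: the candidates for the good housing are the white drum (432,267), two teal ones (388,254) and (454,303), and a green one (424,234). The white drum with a lug at its lower left, at side (247,338), is the one. The faulty drum is under the keeper at (280,218), and the tray is at (168,193). Next I'll get coarse positions and closer crops.

```bash
cat > h.py <<'E'
import cv2,numpy as np
from rig import robot
def cam(n):
    c=robot.camera_info(n);K=np.array([[c['fx'],0,c['cx']],[0,c['fy'],c['cy']],[0,0,1]])
    return K,cv2.Rodrigues(np.array(c['rvec']))[0],np.array(c['tvec'])
def proj(c,P): K,R,t=c; q=(np.atleast_2d(P)@R.T+t)@K.T; return q[:,:2]/q[:,2:]
def tri(ca,a,cb,b):
    P=lambda c:c[0]@np.c_[c[1],c[2]]
    X=cv2.triangulatePoints(P(ca),P(cb),np.array(a,float),np.array(b,float))[:,0];return X[:3]/X[3]
def onz(c,p,z):
    K,R,t=c;d=R.T@np.linalg.solve(K,[p[0],p[1],1.]);o=-R.T@t;return o+d*(z-o[2])/d[2]
E
python3 - <<'E'
from h import *
np.set_printoptions(precision=3,suppress=True)
S,D=cam("scene"),cam("side")
for n,a,b in [("goodtop",(434,258),(247,333)),("pintop",(257,188),(315,188)),("hinge",(316,212),(299,236)),("jar",(346,298),(191,252)),("flange",(133,239),(286,147)),
 ("driverhandle",(183,272),(251,178)),("trayfar",(168,171),(384,147)),("tealA",(389,245),(266,297)),("tealB",(456,294),(197,340)),("green",(426,227),(303,338))]:
    print(n,tri(S,a,D,b))
for n,p in [("L",(231,235)),("front",(313,257)),("R",(338,231)),("back",(260,206))]: print("fixS",n,onz(S,p,.012))
for n,p in [("t",(301,197)),("r",(349,211)),("b",(322,272)),("l",(264,250))]: print("fixD",n,onz(D,p,.012))
for n,p in [("l",(127,191)),("t",(168,171)),("r",(210,185)),("b",(172,206))]: print("trS",n,onz(S,p,.04))
for n,p in [("l",(319,151)),("t",(337,131)),("r",(384,147)),("b",(369,171))]: print("trD",n,onz(D,p,.04))
a=robot.grab_frame("scene")[:,:,::-1];b=robot.grab_frame("side")[:,:,::-1]
z=lambda i,x,y:cv2.resize(i[y:y+75,x:x+100],(400,300),interpolation=cv2.INTER_CUBIC)
cv2.imwrite("pics/crop1.png",np.vstack([np.hstack([z(a,235,170),z(b,260,180)]),np.hstack([z(a,385,225),z(b,200,300)])]))
E
```

```text
goodtop [0.466 0.337 0.055]
pintop [ 0.5   -0.073  0.115]
hinge [0.476 0.069 0.084]
jar [0.687 0.231 0.073]
flange [ 0.699 -0.291  0.012]
driverhandle [ 0.727 -0.118  0.008]
trayfar [ 0.415 -0.432  0.023]
tealA [0.472 0.242 0.056]
tealB [0.551 0.4   0.053]
green [0.356 0.291 0.051]
fixS L [ 0.568 -0.105  0.012]
fixS front [0.543 0.098 0.012]
fixS R [0.423 0.106 0.012]
fixS back [ 0.424 -0.114  0.012]
fixD t [ 0.557 -0.114  0.012]
fixD r [ 0.414 -0.129  0.012]
fixD b [0.397 0.093 0.012]
fixD l [0.558 0.103 0.012]
trS l [ 0.578 -0.427  0.04 ]
trS t [ 0.438 -0.41   0.04 ]
trS r [ 0.441 -0.26   0.04 ]
trS b [ 0.574 -0.278  0.04 ]
trD l [ 0.584 -0.294  0.04 ]
trD t [ 0.574 -0.413  0.04 ]
trD r [ 0.411 -0.409  0.04 ]
trD b [ 0.415 -0.282  0.04 ]
```

View pics/crop1.png

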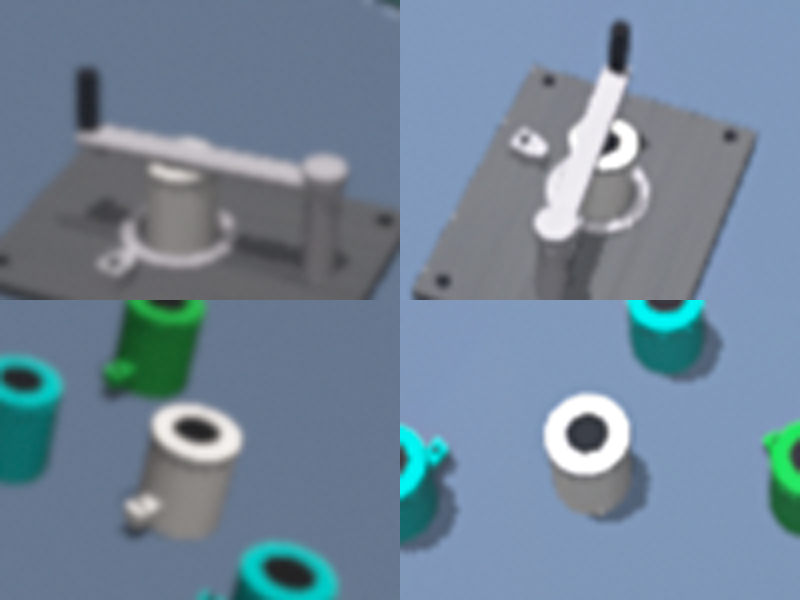

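The bottom crops confirm the choice: the white drum has a lug towards +x/−y, seen at scene ≈(420,276). The wedge is at scene (264,235) and side (292,216), on the fixture's far (+x) side. Next, wrist views of the fixture from two places.

```bash
python3 - <<'E'
from h import *
np.set_printoptions(precision=4,suppress=True)
K,R,t=cam("wrist");s=robot.get_state();print("cam in tool",s['tool_rot'].T@(-R.T@t-s['ee_pos']));print(s['tool_rot'].T@R.T)
S,D=cam("scene"),cam("side");print("wedge",tri(S,(264.5,235),D,(292.5,216)), "lug",onz(S,(420,276),.014))
Rd=np.array([[1,0,0],[0,-1,0],[0,0,-1.]])
for i,p in enumerate([(0.42,-0.02,.33),(.36,-.02,.33)]):
    robot.move_ptp(np.array(p),Rd)
    c=cam("wrist");im=robot.grab_frame("wrist");np.savez(f"w{i}.npz",K=c[0],R=c[1],t=c[2])
    cv2.imwrite(f"pics/w{i}.png",im[:,:,::-1]);print(robot.get_state()['time'],robot.get_state()['qpos'],proj(c,[[.48,-.02,.012],[.5,-.073,.119]]))
E
```

```text
cam in tool [ 0.0753  0.001  -0.2009]
[[ 0.0015 -0.9669 -0.2553]
 [ 1.      0.0016 -0.0001]
 [ 0.0005 -0.2553  0.9669]]
wedge [ 0.5413 -0.0282  0.0238] lug [0.4869 0.3208 0.014 ]
2.5917 [ 0.725  -0.0721 -0.6986  1.8545 -0.0478  1.3429 -1.5332] [[277.8154 124.3711]
 [326.0687 108.6449]]
3.0 [ 0.7569 -0.2276 -0.6419  1.9612 -0.138   1.3649 -1.4159] [[277.5004  78.8554]
 [327.6703  49.4392]]
```

View pics/w0.png

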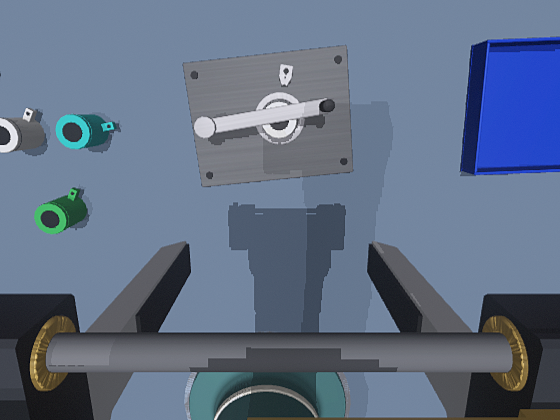

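View pics/w1.png

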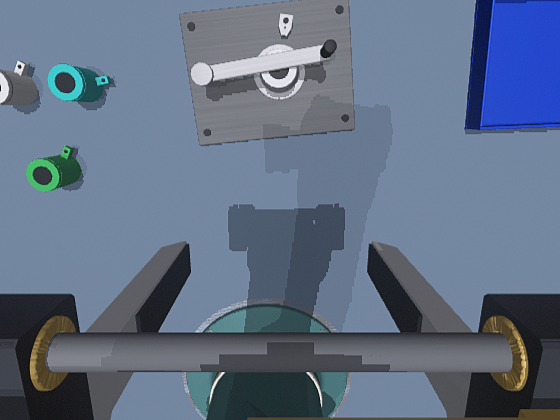

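Wrist view w0: plate corners at (183,63), (346,45), (352,170) and (203,186). The hinge cap is at (205,127), the pin top at (327,105), the wedge tip at (286,86), and the tray is at right. Now I'll fit the fixture pose by least squares.

```bash
python3 - <<'E'
from h import *
from scipy.optimize import least_squares
np.set_printoptions(precision=4,suppress=True)
L=lambda i:(lambda d:(d['K'],d['R'],d['t']))(np.load(f"w{i}.npz"))
A,B,S,D=L(0),L(1),cam("scene"),cam("side")
# fixture-frame: corners, hinge cap, keeper pin by theta
C=np.array([[85,122,12],[85,-98,12],[-85,-98,12],[-85,122,12],[0,90,87]])/1e3
obs=[(A,[(183,63),(346,45),(352,170),(203,186),(205,127)]),(B,[(180,12),None,(354,129),(200,145),(202,74)]),(S,[(313,257),(231,235),(260,206),(338,231),(316.5,210)]),(D,[(264,250),(301,197),(349,211),(322,272),(299,235.5)])]
pin=[(A,(327,105)),(B,(328,45)),(S,(257,188)),(D,(315,186.5))]
wt=[(A,(286,86)),(B,(286,37))]
def W(p,X): c,s=np.cos(p[2]),np.sin(p[2]);X=np.atleast_2d(X);return np.c_[p[0]+c*X[:,0]-s*X[:,1],p[1]+s*X[:,0]+c*X[:,1],X[:,2]]
def res(p):
    r=[]
    for c,o in obs:
        q=proj(c,W(p,C))
        for a,b in zip(q,o):
            if b is not None: r+=list(a-b)
    P=W(p,[[.145*np.sin(p[3]),.09-.145*np.cos(p[3]),.119]])
    for c,o in pin: r+=list(proj(c,P)[0]-o)
    return np.array(r)
s=least_squares(res,[.48,-.02,.05,.1],loss='soft_l1');p=s.x;print(p);print(res(p).reshape(-1,2))
n=p[:2];tip=np.mean([onz(c,o,.026) for c,o in wt],0)
for c,o in wt:
    d=onz(c,o,.026)[:2]-n;print("wedge tip",d,np.hypot(*d),np.arctan2(d[1],d[0]))
for c,o in [(A,(286,66)),(B,(286,15))]:
    d=onz(c,o,.026)[:2]-n;print("wedge end",np.hypot(*d),np.arctan2(d[1],d[0]))
for q in [(472,46),(462,173)]: print("tray cnr A",onz(A,q,.04))
for q in [(489,38)]: print("tray inner",onz(A,q,.04))
print("pin height",tri(S,(257,188),A,(327,105)),"hinge",tri(S,(316.5,210),A,(205,127)))
print("good",tri(S,(434,258),A,(5,135)),"lug",onz(A,(29,115),.019))
E
```

```text
[ 0.4878 -0.0217  0.0977  0.0756]
[[-1.0681 -0.5925]
 [ 0.8041  0.0975]
 [ 0.6187  2.3997]
 [-1.8211  0.9397]
 [-1.0266  0.1107]
 [-1.4392  0.9985]
 [ 0.49    0.7709]
 [-1.3321  0.2839]
 [-0.9109 -0.2309]
 [ 0.3464  5.7861]
 [-5.4695  2.2681]
 [-2.2297 -3.3812]
 [-0.2518 -8.1224]
 [-1.3998  1.3595]
 [-1.9065  1.0807]
 [-8.1252 -2.4051]
 [ 0.016   0.537 ]
 [ 2.2085  0.4678]
 [-0.8598 -1.2751]
 [ 1.0352 -0.1903]
 [ 1.7139  0.2973]
 [-1.4731 -0.4742]
 [-0.6694 -1.0818]]
wedge tip [ 0.0419 -0.0091] 0.0429062660914079 -0.21324978899475724
wedge tip [ 0.0416 -0.0092] 0.04257222215003404 -0.2172774113369184
wedge end 0.06724244523257479 -0.1332943356127352
wedge end 0.06768741208227708 -0.13396462879728205
tray cnr A [ 0.5763 -0.2625  0.04  ]
tray cnr A [ 0.4165 -0.2707  0.04  ]
tray inner [ 0.5855 -0.2823  0.04  ]
pin height [ 0.5032 -0.0726  0.1182] hinge [0.4777 0.0686 0.0899]
good [0.4655 0.3355 0.0522] lug [0.4925 0.3194 0.019 ]
```

```bash
cat >> h.py <<'E'
n=np.array([.4878,-.0217]);yaw=.0977
def Rt(a):
    c,s=np.cos(a),np.sin(a);return np.array([[-s,c,0],[c,s,0],[0,0,-1.]])
hinge=n+.09*np.array([-np.sin(yaw),np.cos(yaw)])
def pin(th,r=.145): a=yaw+th-np.pi/2;return hinge+r*np.array([np.cos(a),np.sin(a)])
def P(xy,z): return np.array([xy[0],xy[1],z])
E
python3 - <<'E'
from h import *
np.set_printoptions(precision=2,suppress=True)
for o in (0,-np.pi):
    for th in (.076,.4,.8,1.2,1.6): print(o,th,pin(th),robot.ik(P(pin(th),.104),Rt(yaw+th+o)))
print("good",[(round(a,2),robot.ik(np.array([.466,.336,.1]),Rt(a))) for a in np.arange(-3.1,3.2,.78)])
E
```

```text
0 0.076 [ 0.5  -0.07] [ 0.62  0.38 -0.63  1.96  0.28  0.9   0.01]
0 0.4 [ 0.55 -0.06] [ 0.6   0.47 -0.69  1.86  0.36  0.95  0.25]
0 0.8 [ 0.59 -0.02] [ 0.56  0.57 -0.77  1.75  0.46  1.01  0.52]
0 1.2 [0.62 0.03] [ 0.51  0.64 -0.85  1.68  0.54  1.07  0.79]
0 1.6 [0.62 0.09] [ 0.54  0.78 -1.09  1.65  0.74  1.18  0.97]
-3.141592653589793 0.076 [ 0.5  -0.07] [-0.36  0.35  0.53  1.99 -0.23  0.86 -2.67]
-3.141592653589793 0.4 [ 0.55 -0.06] [-0.23  0.4   0.35  1.88 -0.17  0.89 -2.44]
-3.141592653589793 0.8 [ 0.59 -0.02] [ 0.55  0.56 -0.76  1.75  0.45  1.01 -2.62]
-3.141592653589793 1.2 [0.62 0.03] [ 0.45  0.61 -0.76  1.68  0.47  1.04 -2.3 ]
-3.141592653589793 1.6 [0.62 0.09] [ 0.4   0.65 -0.83  1.65  0.53  1.08 -2.04]
good [(np.float64(-3.1), array([ 0.11,  0.68, -1.09,  1.79,  0.68,  1.09,  1.96])), (np.float64(-2.32), array([-1.09,  0.47,  0.53,  1.83, -0.29,  0.92, -2.75])), (np.float64(-1.54), array([ 0.12,  0.7 , -1.12,  1.79,  0.71,  1.11, -2.78])), (np.float64(-0.76), array([ 0.12,  0.7 , -1.12,  1.79,  0.71,  1.11, -2.  ])), (np.float64(0.02), array([ 0.09,  0.66, -1.05,  1.79,  0.65,  1.08, -1.18])), (np.float64(0.8), array([ 0.15,  0.73, -1.17,  1.79,  0.75,  1.14, -0.47])), (np.float64(1.58), array([ 0.11,  0.68, -1.09,  1.79,  0.68,  1.09,  0.36])), (np.float64(2.36), array([ 0.11,  0.68, -1.09,  1.79,  0.68,  1.09,  1.14])), (np.float64(3.14), array([ 0.11,  0.68, -1.09,  1.79,  0.68,  1.09,  1.92]))]
```

Option 0 works, so I'll grip the pin and swing it.

```bash
python3 - <<'E'
from h import *
np.set_printoptions(precision=3,suppress=True)
th=.076
robot.gripper_to(.05)
robot.move_ptp(P(pin(th),.19),Rt(yaw+th))
print(robot.move_linear(P(pin(th),.106),.12,threshold=15))
f0=robot.get_state()
robot.gripper_to(.0);s=robot.get_state();print(s['opening'],s['force'],s['ee_pos'],s['time'])
for t in np.linspace(th,1.6,9)[1:]:
    robot.move_linear(P(pin(t),.106),.14,frame=Rt(yaw+t));s=robot.get_state();print(round(t,2),s['force'],s['time'],s['opening'])
robot.gripper_to(.04)
robot.move_linear(P(pin(1.6),.2),.2)
c=cam("wrist")
robot.move_ptp(P(n+[-.07,0],.26),Rt(-np.pi/2))
c=cam("wrist");im=robot.grab_frame("wrist");np.savez("w2.npz",K=c[0],R=c[1],t=c[2]);cv2.imwrite("pics/w2.png",im[:,:,::-1])
print(robot.get_state()['time'],robot.get_state()['qpos'],"exp nest top",proj(c,[P(n,.068),P(n,.012)]))
E
```

```text
False
0.0005052098699150552 [-0.488 -0.534 -0.259] [ 0.504 -0.075  0.106] 6.9583
0.27 [0.237 0.117 0.242] 7.3083 0.0004114124899969745
0.46 [-1.232  0.98   0.875] 7.6583 0.0001711790304494189
0.65 [ 0.001  0.39  -0.229] 8.0083 0.0007636378394118993
0.84 [ 0.001 -0.383  0.165] 8.3583 0.0005859730623513602
1.03 [-0.134  0.03   0.026] 8.7083 0.00038623418440475834
1.22 [-0.253 -0.243  0.435] 9.0583 0.000779333972050955
1.41 [-0.199 -0.528  0.488] 9.4083 0.0005555849702079676
1.6 [ 0.268 -1.333  0.028] 9.7583 4.996603861920899e-05
13.5833 [ 1.135 -0.018 -1.124  1.965 -0.018  1.185 -1.552] exp nest top [[278.268 118.372]
 [278.341 117.681]]
```

View pics/w2.png

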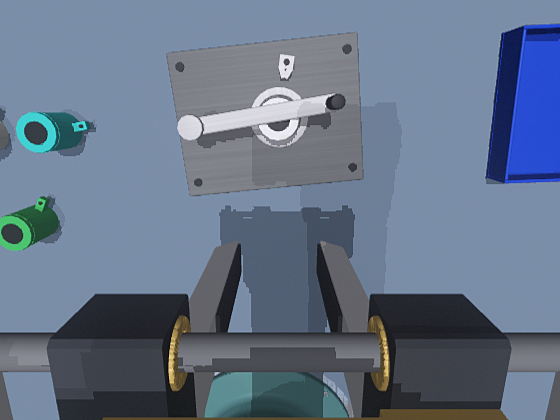

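The bar has not moved: the pin top is at (336,102), the hinge cap at (190,127) and the wedge at (286,67). The fingers closed on nothing, so I'll check the pin's position.

```bash
python3 - <<'E'
from h import *
np.set_printoptions(precision=4,suppress=True)
L=lambda i:(lambda d:(d['K'],d['R'],d['t']))(np.load(f"w{i}.npz"))
Cs=[L(0),L(1),L(2)]
for th in (.03,.076,.15):print(th,[proj(c,[P(pin(th),.119),P(pin(th),.079),P(hinge,.087)]) for c in (Cs[2],cam("scene"))])
print([onz(c,o,.119) for c,o in zip(Cs,[(329,104),(330,45),(338,101)])], pin(.076))
robot.grab_frame
z=lambda i,x,y:cv2.resize(i[y:y+75,x:x+100],(400,300),interpolation=cv2.INTER_CUBIC)
a=robot.grab_frame("scene")[:,:,::-1];b=robot.grab_frame("side")[:,:,::-1]
w=cv2.imread("pics/w2.png");w0=cv2.imread("pics/w0.png")
cv2.imwrite("pics/crop2.png",np.vstack([np.hstack([z(a,235,170),z(b,260,180)]),np.hstack([z(w,265,45),z(w0,250,50)])]))
E
```

```text
0.03 [array([[338.0413, 108.3485],
       [331.8246, 108.8176],
       [189.0685, 127.4248]]), array([[256.6866, 186.2094],
       [256.9163, 200.8289],
       [315.1199, 211.3647]])]
0.076 [array([[337.2549, 100.7615],
       [331.0926, 102.0333],
       [189.0685, 127.4248]]), array([[255.5359, 187.5419],
       [255.7894, 202.2051],
       [315.1199, 211.3647]])]
0.15 [array([[335.2596,  88.5272],
       [329.264 ,  91.1089],
       [189.0685, 127.4248]]), array([[253.9213, 189.7628],
       [254.2088, 204.498 ],
       [315.1199, 211.3647]])]
[array([ 0.5049, -0.076 ,  0.119 ]), array([ 0.5043, -0.0753,  0.119 ]), array([ 0.5039, -0.0756,  0.119 ])] [ 0.5041 -0.0749]
```

View pics/crop2.png

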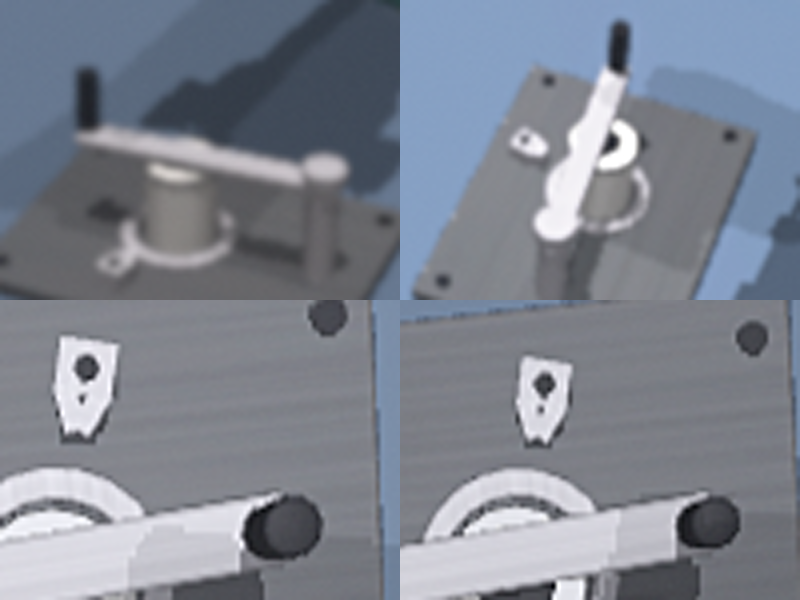

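The pin is where I estimated it, at (.504,−.0755), yet the fingers closed on nothing. I'll go back to the same pose and look at it from outside.

```bash
python3 - <<'E'
from h import *
np.set_printoptions(precision=4,suppress=True)
th=.076;q=np.array([.5043,-.0755])
robot.gripper_to(.05)
robot.move_ptp(P(q,.17),Rt(yaw+th))
print(robot.move_linear(P(q,.106),.12,threshold=15))
s=robot.get_state();print(s['ee_pos'],s['tool_rot'],s['opening'],s['force'],s['time'])
z=lambda i,x,y:cv2.resize(i[y:y+75,x:x+100],(400,300),interpolation=cv2.INTER_CUBIC)
a=robot.grab_frame("scene")[:,:,::-1];b=robot.grab_frame("side")[:,:,::-1];w=robot.grab_frame("wrist")[:,:,::-1]
print(proj(cam("scene"),P(q,.106)),proj(cam("side"),P(q,.106)),proj(cam("wrist"),P(q,.106)))
cv2.imwrite("pics/crop3.png",np.vstack([np.hstack([z(a,210,140),z(b,265,145)]),np.hstack([cv2.resize(w,(400,300)),np.zeros((300,400,3),np.uint8)])]))
E
```

```text
False
[ 0.5046 -0.0753  0.1065] [[-0.1729  0.9849  0.0005]
 [ 0.9849  0.1729 -0.    ]
 [-0.0001  0.0005 -1.    ]] 0.05023585623137349 [-0.2248  1.1197  1.0114] 16.05
[[255.3685 192.3504]] [[313.9866 188.7368]] [[275.3992 241.4332]]
```

View pics/crop3.png

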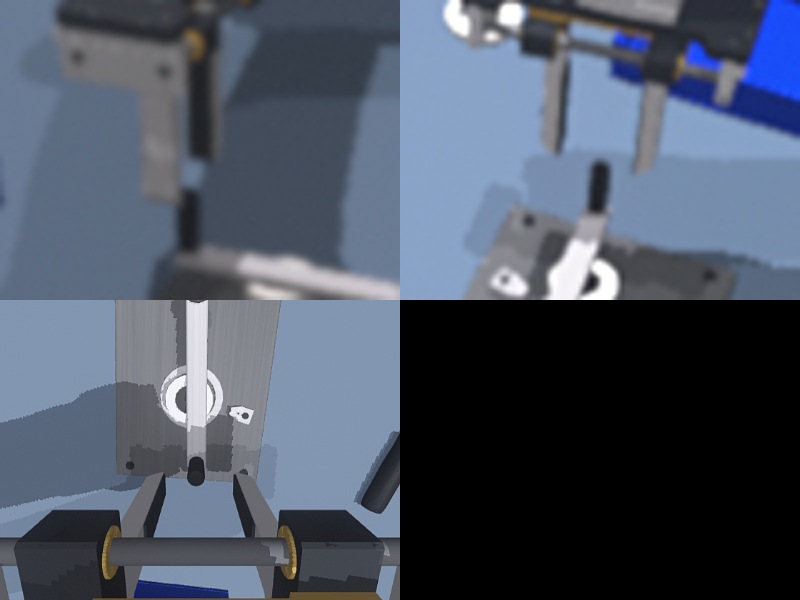

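The open fingertips are above the pin: scene tips ≈(251,190) and (262,179), side tips ≈(304,184) and (326,188). The fingers are higher than the reported TCP implies, so I'll triangulate the tips.

```bash
python3 - <<'E'
from h import *
np.set_printoptions(precision=4,suppress=True)
S,D=cam("scene"),cam("side")
s=robot.get_state();Rr=s['tool_rot'];e=s['ee_pos']
# expected tips (outer/inner edges): +-25mm..+-~37 along y, 19 ahead
for sg in (1,-1):
    T=[e+Rr@np.array([x,sg*y,.019]) for x in(-.008,.008) for y in (.025,.0595-.022)]
    print(sg,proj(S,T).mean(0),proj(D,T).mean(0))
print("mid",tri(S,(256.5,184.5),D,(315,186)),e)
print(tri(S,(250.5,190),D,(304,183.5)),tri(S,(262.5,179.5),D,(326.3,187.5)))
print("calib chk pin top/base",proj(S,[[.504,-.0755,.119],[.504,-.0755,.079]]),proj(D,[[.504,-.0755,.119],[.504,-.0755,.079]]))
E
```

```text
1 [250.1894 205.7695] [302.196  190.8004]
-1 [260.3129 192.7881] [324.7224 196.1588]
mid [ 0.5005 -0.0729  0.124 ] [ 0.5047 -0.0756  0.1067]
[ 0.5301 -0.0693  0.1241] [ 0.4713 -0.0766  0.1247]
calib chk pin top/base [[255.3527 187.4651]
 [255.6097 202.1258]] [[314.4204 185.3042]
 [313.4199 195.7945]]
```

By triangulation the fingertips sit at z≈.124, against .088 expected. X and y agree, so the true grasp point is about 37 mm above the reported TCP. Lowering further is safe because the fingers straddle the bar. I'll correct by 36 mm and verify on closing.

```bash
cat >> h.py <<'E'
DZ=-.036   # reported TCP z minus true grasp z (fingers stand higher than reported)
E
python3 - <<'E'
from h import *
np.set_printoptions(precision=3,suppress=True)
th=.076;q=np.array([.5043,-.0755])
print(robot.move_linear(P(q,.106+DZ),.08,threshold=10),robot.get_state()['ee_pos'])
robot.gripper_to(.0);s=robot.get_state();print(s['opening'],s['force'],s['time'])
if s['opening']>.01:
  for t in np.linspace(th,1.6,9)[1:]:
    robot.move_linear(P(pin(t),.106+DZ),.14,frame=Rt(yaw+t));s=robot.get_state();print(round(t,2),s['force'],s['time'],s['opening'])
  robot.gripper_to(.04)
  robot.move_linear(P(pin(1.6),.15),.2)
  robot.move_ptp(P(n+[-.07,0],.2),Rt(yaw))
  c=cam("wrist");im=robot.grab_frame("wrist");np.savez("w3.npz",K=c[0],R=c[1],t=c[2]);cv2.imwrite("pics/w3.png",im[:,:,::-1])
  print(robot.get_state()['time'],"nest,top",proj(c,[P(n,.012),P(n,.068)]))
E
```

```text
False [ 0.504 -0.075  0.07 ]
0.013221367748355754 [-0.512 -1.099  1.099] 17.4583
0.27 [ 1.541 -3.721  1.265] 17.8083 0.013504529621065976
0.46 [ 3.577 -2.814  2.075] 18.1583 0.013283010933729949
0.65 [ 2.855 -2.024  2.347] 18.5083 0.013434965942047272
0.84 [ 4.182 -1.841  2.069] 18.8583 0.0136975138991469
1.03 [ 4.006 -0.174  1.253] 19.2083 0.01356928808211249
1.22 [4.221 0.077 0.395] 19.5583 0.013206545448643926
1.41 [4.843 0.551 0.287] 19.9083 0.013595886797180094
1.6 [ 5.211  1.194 -0.713] 20.2583 0.013332235566521262
22.5083 nest,top [[340.55  189.361]
 [350.358 201.393]]
```

The pin was gripped (13 mm) and the bar swung to 1.6 rad, which confirms the offset. Now the faulty housing goes to the tray.

```bash
python3 - <<'E'
from h import *
np.set_printoptions(precision=3,suppress=True)
st=lambda:robot.get_state()
robot.gripper_to(.075)
robot.move_ptp(P(n,.12+DZ),Rt(yaw))
print(robot.move_linear(P(n,.050+DZ),.1,threshold=10),st()['ee_pos'])
robot.gripper_to(.0);print(st()['opening'],st()['force'],st()['time'])
if st()['opening']>.035:
  robot.move_linear(P(n,.16+DZ),.15);print(st()['opening'],st()['force'])
  T=np.array([.50,-.345])
  robot.move_ptp(P(T,.16+DZ),Rt(yaw))
  robot.move_linear(P(T,.06+DZ),.15)
  print(robot.move_linear(P(T,.039+DZ),.05,threshold=5),st()['ee_pos'],st()['opening'])
  robot.gripper_to(.065)
  robot.move_linear(P(T,.16+DZ),.2)
  robot.move_ptp(P(n+[-.07,0],.22),Rt(-np.pi/2))
  c=cam("wrist");im=robot.grab_frame("wrist");np.savez("w4.npz",K=c[0],R=c[1],t=c[2]);cv2.imwrite("pics/w4.png",im[:,:,::-1])
  print(st()['time'],"nest",proj(c,[P(n,.012)]))
E
```

```text
False [ 0.488 -0.022  0.014]
0.04237683868077942 [-2.255 -0.636  4.141] 25.4333
0.04213700375192798 [ 1.035 -0.03  -0.804]
True [ 0.5   -0.345  0.005] 0.04213037269430104
31.725 nest [[277.892 118.088]]
```

View pics/w4.png

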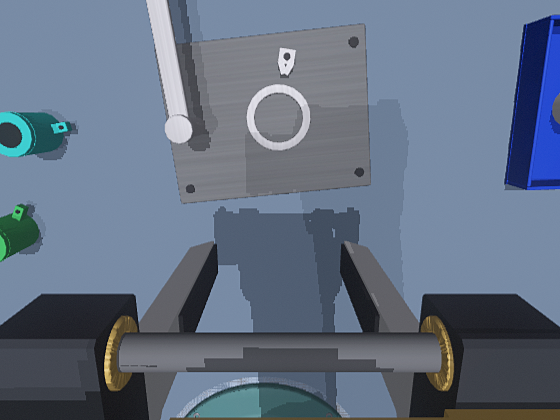

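The nest is empty with its rim centred at (279,118), and the bar is open. The wedge runs from its tip at (286,76) to its back at (287,48), and the faulty housing is in the tray at right. Now I'll measure the wedge direction and look at the good housing from close by.

```bash
python3 - <<'E'
from h import *
np.set_printoptions(precision=4,suppress=True)
L=lambda i:(lambda d:(d['K'],d['R'],d['t']))(np.load(f"w{i}.npz"))
c=L(4);w=cv2.imread("pics/w4.png")
m=np.zeros(w.shape[:2],np.uint8);m[42:82,270:303]=(w[42:82,270:303].min(2)>190)*255
m=cv2.morphologyEx(m,cv2.MORPH_CLOSE,np.ones((9,9)))
ct=max(cv2.findContours(m,0,2)[0],key=cv2.contourArea);M=cv2.moments(ct);g=(M['m10']/M['m00'],M['m01']/M['m00'])
k=np.array([onz(c,p,.026)[:2] for p in ct[:,0]]);d=onz(c,g,.026)[:2]-n
r=np.hypot(*(k-n).T);print("wedge centroid",g,d,np.hypot(*d),np.arctan2(d[1],d[0]),"r range",r.min(),r.max(), "width",np.ptp((k-n)@np.array([-d[1],d[0]])/np.hypot(*d)))
# rim
m=np.zeros_like(m);m[80:155,242:316]=(w[80:155,242:316].min(2)>180)*255
ct=max(cv2.findContours(m,0,2)[0],key=cv2.contourArea);(e,_),ax,_=cv2.minEnclosingCircle(ct),0,0;el=cv2.fitEllipse(ct);print("rim",el,onz(c,el[0],.016),n)
G=np.array([.4655,.336])
robot.move_ptp(P(G+[-.07,0],.2),Rt(-np.pi/2))
c=cam("wrist");im=robot.grab_frame("wrist");np.savez("w5.npz",K=c[0],R=c[1],t=c[2]);cv2.imwrite("pics/w5.png",im[:,:,::-1])
print(robot.get_state()['time'],robot.get_state()['qpos'],proj(c,[P(G,.056),P(G,0)]))
E
```

```text
wedge centroid (285.8442708333333, 59.836979166666666) [ 0.0575 -0.008 ] 0.05804459287670099 -0.13837612862531526 r range 0.04474015752959511 0.0689601131723269 width 0.015910011023600082
rim ((278.000244140625, 116.53215026855469), (62.37274932861328, 64.3123779296875), 179.79258728027344) [ 0.4895 -0.0218  0.016 ] [ 0.4878 -0.0217]
33.2083 [ 0.1147  0.3896 -1.0805  1.8329  0.3771  1.1459 -2.6673] [[276.7442 119.8764]
 [277.0049 118.8968]]
```

View pics/w5.png

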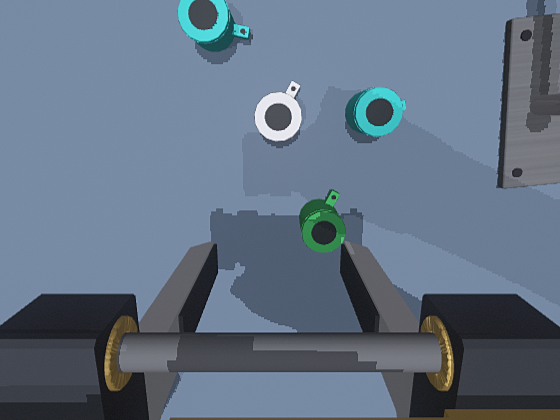

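The good housing's top centre is at ≈(278,117), with its lug at ≈(293,88). The teal decoys are at (205,15) and (378,112), and the green one is at (323,230). Now I'll measure the lug angle.

```bash
python3 - <<'E'
from h import *
np.set_printoptions(precision=4,suppress=True)
d=np.load("w5.npz");c=(d['K'],d['R'],d['t']);w=cv2.imread("pics/w5.png")
hsv=cv2.cvtColor(w,cv2.COLOR_BGR2HSV)
m=np.zeros(w.shape[:2],np.uint8);s=np.s_[70:150,240:315];m[s]=((hsv[s][...,1]<45)&(hsv[s][...,2]>120))*255
top=(m>0)&(w.min(2)>200);top[:94]=0
ct=max(cv2.findContours(top.astype(np.uint8),0,2)[0],key=cv2.contourArea);el=cv2.fitEllipse(cv2.convexHull(ct));print(el)
dark=((hsv[...,2]<90)&(np.hypot(*(np.indices(m.shape)-np.array([117,278])[:,None,None]))<18));yy,xx=np.nonzero(dark);print("bore",xx.mean(),yy.mean())
g=onz(c,el[0],.056);gb=onz(c,(xx.mean(),yy.mean()),.056);print("centre",g,gb, "diam mm",44/np.mean(el[1]))
lug=m.copy();lug[:]=((m>0)&(np.indices(m.shape)[0]<93))*255
ct=max(cv2.findContours(lug,0,2)[0],key=cv2.contourArea)
lug=cv2.fillPoly(np.zeros_like(lug),[ct],255)
pts=np.array([onz(c,(x,y),.019)[:2]-gb[:2] for y,x in np.argwhere(lug>0)]);ce=pts.mean(0)
print(len(pts),"lug c",ce,np.arctan2(ce[1],ce[0]),"rmax",np.hypot(*pts.T).max())
la=np.arctan2(ce[1],ce[0]);wa=-.138
for a in np.arange(-3.1,3.2,.4):
    q1=robot.ik(P(gb[:2],.045+DZ),Rt(a));q2=robot.ik(P(n,.057+DZ),Rt(a+wa-la));print(round(a,2),q1 is not None and q1[6],q2 is not None and q2[6])
E
```

```text
((278.21112060546875, 115.19466400146484), (46.43824005126953, 50.64990234375), 20.144468307495117)
bore 277.806146572104 117.10874704491725
centre [0.4697 0.3346 0.056 ] [0.468 0.335 0.056] diam mm 0.9063928697075809
118 lug c [ 0.0284 -0.0148] -0.48107082328268597 rmax 0.03768851766370624
-3.1 1.8134697946761726 -2.8112933265525912
-2.7 -2.7392138754431756 -2.80344092045316
-2.3 -2.7350555729007993 -2.5075646717362474
-1.9 -2.8178654355819437 -2.118880757322163
-1.5 -2.7281923471912823 -1.7508909323305841
-1.1 -2.376325439348552 -1.4133307653156826
-0.7 -2.0209012862632103 -1.070737453657636
-0.3 -1.662710686259181 -0.7096016959231013
0.1 -1.3055920576207132 -0.3464470473655407
0.5 -0.9371123325220179 0.0368968059071368
0.9 -0.5536440302370593 0.41700275763122185
1.3 -0.16008653739246093 0.937411661056375
1.7 0.33028448749658545 1.3374116610563753
2.1 0.7302844874965855 1.7374116610563757
2.5 1.130284487496585 -2.6909344069079717
2.9 1.5302844874965846 -2.7187922367075013
```

```bash
python3 - <<'E'
from h import *
np.set_printoptions(precision=4,suppress=True)
st=robot.get_state
G=np.array([.468,.335]);la,wa=-.481,-.138;a=-.25;N=np.array([.4885,-.0218])
robot.gripper_to(.07)
robot.move_ptp(P(G,.12+DZ),Rt(a))
print(robot.move_linear(P(G,.045+DZ),.1,threshold=10),st()['ee_pos'])
robot.gripper_to(.0);print(st()['opening'],st()['time'])
if st()['opening']>.035:
  robot.move_linear(P(G,.17+DZ),.15)
  b=a+wa-la
  robot.move_ptp(P(N,.17+DZ),Rt(b))
  robot.move_linear(P(N,.067+DZ),.12)
  print(robot.move_linear(P(N,.054+DZ),.04,threshold=6),st()['ee_pos'][2]-DZ,st()['force'],st()['opening'])
  robot.gripper_to(.065)
  robot.move_linear(P(N,.15+DZ),.2)
  robot.move_ptp(P(n+[-.07,0],.2),Rt(-np.pi/2))
  c=cam("wrist");im=robot.grab_frame("wrist");np.savez("w6.npz",K=c[0],R=c[1],t=c[2]);cv2.imwrite("pics/w6.png",im[:,:,::-1])
  cv2.imwrite("pics/w6c.png",cv2.resize(im[20:200,180:420,::-1],None,fx=3,fy=3,interpolation=cv2.INTER_CUBIC))
  print(st()['time'],"nest,top",proj(c,[P(N,.012),P(N,.068)]))
E
```

```text
False [0.4682 0.3353 0.0094]
0.042282657668987415 36.0583
True 0.05585110119722382 [-0.6757  0.2946 -1.6952] 0.04243271335747839
42.1583 nest,top [[278.3928 117.3084]
 [278.3052 118.1255]]
```

View pics/w6c.png

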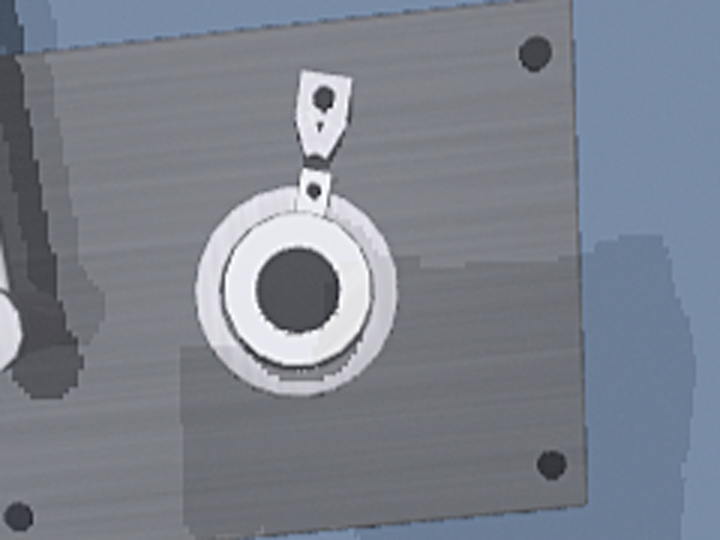

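The housing is seated: bore at crop (298,290), concentric with the rim, and the lug at (315,190) is in line with the wedge tip at (318,160) to within about 0.03 rad. Now I'll close the keeper.

```bash
python3 - <<'E'
from h import *
np.set_printoptions(precision=3,suppress=True)
st=robot.get_state;z=.106+DZ
robot.gripper_to(.045)
robot.move_ptp(P(pin(1.6),.15),Rt(yaw+1.6))
print(robot.move_linear(P(pin(1.6),z),.1,threshold=10))
robot.gripper_to(0);print(st()['opening'],st()['time'])
if st()['opening']>.01:
  for t in np.linspace(1.6,.08,9)[1:]:
    robot.move_linear(P(pin(t),z),.14,frame=Rt(yaw+t))
  print(st()['force'],st()['time'],st()['opening'])
  print(robot.move_linear(P(pin(-.05),z),.03,frame=Rt(yaw-.05),threshold=15),st()['ee_pos'],st()['force'])
  e=st()['ee_pos'][:2]-hinge;print("theta",np.arctan2(e[1],e[0])+np.pi/2-yaw,np.hypot(*e))
  robot.gripper_to(.045)
  robot.move_linear(P(st()['ee_pos'][:2],.16),.15)
  robot.move_ptp(P(n+[-.07,0],.22),Rt(-np.pi/2))
  c=cam("wrist");im=robot.grab_frame("wrist");cv2.imwrite("pics/w7.png",im[:,:,::-1])
  a=robot.grab_frame("scene")[:,:,::-1]
  cv2.imwrite("pics/fin.png",np.hstack([cv2.resize(im[20:170,150:350,::-1],(400,300),interpolation=2),cv2.resize(a[150:270,120:280],(400,300),interpolation=2)]))
  print(st()['time'])
  for t in (0,.08): print(t,(proj(c,[P(pin(t),.119)])-[150,20])*2,(proj(c,[P(hinge,.087)])-[150,20])*2)
E
```

```text
False
0.013313796920302521 46.5917
[ 0.84  -8.855  2.262] 49.3917 0.013040206699128042
True [ 0.493 -0.077  0.07 ] [ 5.794  0.287 -4.216]
theta -0.004229647568680814 0.14563195094533365
52.8417
0 [[392.405 186.213]] [[ 56.326 217.763]]
0.08 [[389.857 156.279]] [[ 56.326 217.763]]
```

View pics/fin.png

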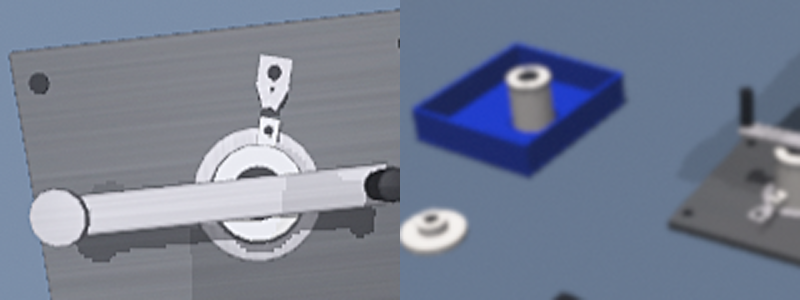

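The final picture shows the bar across the nest with the pin top at ≈(388,184), against (392,186) predicted for θ=0. The lug is still at the wedge, and the faulty housing stands upright in the tray.

```bash
python3 -c "
from rig import robot
print(robot.sign_off(), robot.get_state()['time'])"
```

```text
the job is handed in; nothing more can be done
the job is handed in; nothing more can be done
```

The job is done and handed in; the robot clock read 52.8 s at the last check, against the 72 s limit. I swung the keeper open to about 1.6 rad and stood the faulty housing in the blue tray. Then I seated the good housing with its lug at the wedge and closed the keeper to its stop.

**Last checks:**
- **Keeper:** closed, at about 0.00 rad from the arm position when it met the stop, and about 0.01 rad from the picture.
- **Good housing:** seated at floor height, within about 1.5 mm of the nest centre. The lug is within about 0.03 rad of the wedge.
- **Faulty housing:** upright in the tray in the scene view.
- **Gripper:** open, with the arm clear of everything.
- **Bystanders:** the flange showed no sign of having moved. I did not measure the jar and screwdriver again at the end, but the arm never worked near them.

**What disagreed:** the first grip on the pin closed on nothing. Camera triangulation showed the fingertips about 36 mm higher than the reported TCP implies. I applied that offset to every later move, and all the later grips and contacts agreed with it.

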